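# Slide a dead battery to the collection tray and tip it in

### The arm

A 6-joint arm with a two-finger parallel gripper is mounted at the origin on a cart in front of the work surface, level with it; the furniture and walls round the work are solid. World frame = base frame: x ahead of the robot, y to its left, z up, the work surface at z = 0. Lengths are in m, angles in degrees, forces in N, time in s.
With the tool pointing down it reaches from about 0.3 to 0.75 m from the base axis. Payload 8.5 kg.
Tool frame: the origin (TCP) lies midway between the tips of the shut fingers; the grasp point (between the pads) lies 19 mm behind it; y points along the fingers, x is the direction in which the jaws open and shut, and the axes are right-handed (so a half turn about y gives the same grasp; the last joint's range is limited). The gripper opens to 85 mm and grips with 20 to 120 N. Pads are 22 mm wide; open, the fingers measure 114 mm over their backs; the gripper's body (76 mm by 85 mm) begins 54 mm behind the grasp point. The pads swing forward as they close: fully open they stand 13 mm farther back than shut.
Start: joints at [52.638, 21.807, 74.336, -0, 83.858, -12.336], TCP at [0.233, 0.498, 0.231] pointing down, gripper open.
Joint ranges: [-178.18, 178.18], [-50.72, 133.34], [12.68, 142.11], [-81.47, 261.47], [9.98, 163.14], [-165.26, 165.26]. Speed limits (degrees/s): [136.94, 136.94, 180, 180, 180, 180].

### API

Orientations are given as a 3x3 rotation matrix whose columns are the frame's x, y, z axes.
In Python, from rig import env gives the robot as it stands.
- The arm moves only by the tool carry_out, never from a script. Its argument "plan" is a list of rows, each a list of 3 entries, a list of its own where there are three numbers: the shift along the tool's x, y, z in m, then the turn, a rotation vector about the tool's x, y, z in degrees, then the finger opening in m, from 0 to 0.0854. In form: [[[dx, dy, dz], [ax, ay, az], jaw], ...]. A call has 1 to 8 rows; each row shifts and turns the commanded pose from where the row before left it, along the tool's axes as they then stand; what a row does not reach is not made up. A row lasts 1/8 s, in which the tool goes at most 62.5 mm and 10.7 degrees, less where a joint would pass 70% of its speed; a pose out of reach is approached as far as the arm can. A call is refused whole if a number of a shift passes 0.0625 or a number of a turn 10.7, either way. A call with a gripper value outside its range is refused whole. The fingers move at their own pace and stop on an object; "force" is the grip in N (left out, the last holds). Time passes only in rows, so rows that do not move let the fingers close. It gives the time, the measured TCP pose, the force and the opening at its end, in the units of the state.
- env.observe(): the state, without advancing time (a new reading comes with each control period).
- env.get_image(name): name is "scene" or "top"; returns a dict with "image" (400x640x3 uint8, red, green, blue), "vfov" (degrees; the focal length in pixels is half the picture's height over the tangent of half this angle, whatever the lens; pixels are square), "cx", "cy" (the principal point, pixels), "k1" (the pictures are not rectified: a ray, as slopes to the right and down, at radius r is drawn at 1 + k1 r^2 times it, then the intrinsics apply), "rvec" (rotation vector, rad) and "tvec" (3), from world to camera coordinates, as OpenCV has them. Camera axes: x right, y down, z forward; pixel columns grow to the right and rows downward; lengths in m; the calibration is good to about 2 mm. A picture is of the moment at which its call begins. There is no depth.
- env.close_job(): hands the job in, once; it reports no verdict.
Trained networks look in a picture, given as the dict that the camera call returned (one of the last four; its "shot" number tells which), for a name from the list of things; names that differ only in an ending like _2 or _b are one class to them, and where a whole thing is asked for, a point or a joint stands for the part that bears it (a point fixed in the world has none). Each returns a list of dicts, best first, with "conf" (0 to 1); they miss things now and then, are a little off and sometimes report something else, mostly with a low value. They report only what shows in the picture. A call takes as long as a camera call. They do not tell look-alikes from the thing itself.
- env.outline_of(target, picture): "mask" (400x640 bool, what is visible of it) and "pixel" ([row, column] in pixels, amid what is visible of it).
The state is a dict: "time_s": time; "q": joint angles; "qvel": joint speeds; "joint_efforts": joint torques, N m; "position": TCP position; "tool_rot": TCP orientation; "ft_force": force on the tool from outside, world axes, zero at the start; "wrist_torque": the same for the moment, N m; "grip_width": finger opening in m.
Only numpy, scipy, OpenCV 4.12 (cv2) and the standard library are available. Lean on these libraries where they do the work, as an engineer would, in place of code of your own. Each camera call takes 0.05 s, during which the arm holds its last target.

### The job

The dead power-supply battery standing on the bench is too wide to grip and too heavy to lift. Slide it along the bench, still standing on its end, until its foot is squarely up against the open front of the green collection tray; then tip it over into the tray so that it lies with its terminal side up, and push it fully home against the tray's back wall. Do not let it fall over on the bench, and leave the red-lidded cup and the dark bottle nearby where they stand.

Things in the scene. Friction and masses are not known exactly. Their poses are not given: they have to be found in the camera images.
- battery: Grey block-shaped sealed battery, about 2 kg (varies), standing on its end: footprint 95 mm (x) by 98 mm (y), 151 mm tall (z). Origin: centre of the end it stands on; z up, x towards the tray (up to 0.3 rad off the tray's x). The -x face is the terminal side: black edge band, flat vent strip and, 138 mm up and 34 mm either side of the middle, a red and a black terminal, tabs 7 mm proud.
- battery_foot (a point): Middle of the battery's lower +x edge (body x = +47.5 mm, z = 0), over which it tips at the tray. Friction on the bench varies, about 0.5 to 0.72: pushed below about 50 mm up the battery slides, pushed above about 65 mm it may topple on the spot. A gripper pointing straight down cannot push so low without its body meeting the battery: lean the tool back 35 to 45 degrees.
- battery_end (a point): Middle of the battery's upper end face (body z = 151 mm). Lying in the tray this end meets the back wall. Axes as the battery's. At the start the battery may stand up to 35 mm to the +y side (14 mm to the -y side) of the tray's middle line and must come within about 20 mm of it to fall between the walls; there is room to push its +y side, while a microscope crowds the -y side.
- tray: Green tray fixed to the bench, 176 mm (x) by 150 mm (y), origin under its centre, x from the open front to the back wall, z up. Solid base 12 mm thick: the open front (x = -88 mm, yellow strip) is a 12 mm step without a lip. 6 mm side walls (138 mm apart inside, from x = -58 mm to the back) and back wall (inner face x = +82 mm) rise to 48 mm above the bench.
- tray_front (a point): Middle of the upper edge of the tray's open front, 12 mm above the bench (tray x = -88 mm). Axes as the tray's. A battery tipped over this edge comes to lie flat on the base with its tail overhanging the front by 10 to 30 mm, some 25 to 50 mm short of the back wall, and must then be pushed in.
- tray_back (a point): Middle of the foot of the back wall's inner face, on the tray's base, 12 mm above the bench (tray x = +82 mm). Axes as the tray's.
- sample_cup: Bystander: white sample cup with red lid, 49 mm across, 60 mm tall, origin at the centre of its underside.
- stain_bottle: Bystander: dark violet bottle with black cap, 44 mm across, 94 mm tall, origin at the centre of its underside.
Mind the look-alikes: they are no part of the job. Of the things that look like the battery, the larger one is meant.

How it is judged:
By the outcome, as a careful person would: the job done as asked, in the order asked, and still so for the second after the job is handed in, with the robot touching nothing.
It also fails if it takes over 67 s, if anything falls off the work surface, if the arm or the gripper's body presses on something with over 40 N, if the wrist force passes 120 N, or if a joint passes its speed limit or range.

## Working session

There is one attempt and no reset: what is moved stays moved. The work goes in short steps, Python scripts to look and compute and a tool call to move; the robot and the scene stay as the last step left them, time stands still between calls to the robot, and variables do not carry over. Pictures are saved under pics/ and viewed, and the job is handed in when it is done.

Besides the shell and the picture viewer there is one more tool, called by a JSON object that holds its "method" and its "body". carry_out: Moves the arm, as the interface text tells. Its arguments: {"type":"object","properties":{"plan":{"type":"array","items":{"type":"array"}},"force":{"type":"number"}},"required":["plan"]}

```bash
ls; mkdir -p pics
cat > h.py <<'E'
import numpy as np, cv2
from rig import env
def save(p,name,crop=None,scale=1):
    im=p["image"][:,:,::-1]
    if crop: r0,r1,c0,c1=crop; im=im[r0:r1,c0:c1]
    im=cv2.resize(im,None,fx=scale,fy=scale,interpolation=cv2.INTER_CUBIC)
    cv2.imwrite("pics/"+name,im)
def cam(p):
    f=200/np.tan(np.radians(p["vfov"])/2)
    R=cv2.Rodrigues(np.array(p["rvec"],float))[0]; t=np.array(p["tvec"],float).ravel()
    return f,R,t
def proj(p,X):
    f,R,t=cam(p); c=np.atleast_2d(X)@R.T+t
    s=c[:,:2]/c[:,2:]; r2=(s**2).sum(1,keepdims=True)
    s=s*(1+p["k1"]*r2)
    return s*f+[p["cx"],p["cy"]]   # col,row
def ray(p,uv):
    f,R,t=cam(p); d=(np.array(uv,float)-[p["cx"],p["cy"]])/f
    s=d.copy()
    for _ in range(30): s=d/(1+p["k1"]*(s**2).sum())
    o=-R.T@t; return o,R.T@np.array([s[0],s[1],1])
def onz(p,uv,z):
    o,d=ray(p,uv); return o+d*(z-o[2])/d[2]
E
python3 - <<'E'
from h import *
for n in("scene","top"):
    p=env.get_image(n); save(p,n+"0.png",scale=1.25)
    f,R,t=cam(p); print(n,f,p["k1"],-R.T@t)
    for k in("battery","tray","sample_cup","stain_bottle"):
        for d in env.outline_of(k,p):
            m=d["mask"]; ys,xs=np.where(m); print(k,d["conf"],d["pixel"],m.sum(),(xs.min(),xs.max(),ys.min(),ys.max()) if m.any() else 0)
s=env.observe();print(s)
E
```

```text
pics
scene 395.5381458361185 -0.042101898533871536 [ 0.00929232 -0.08500245  0.64957319]
battery 0.9 [287.9, 330.0] 2315 (np.int64(310), np.int64(353), np.int64(255), np.int64(319))
battery 0.8 [243.6, 275.3] 5019 (np.int64(240), np.int64(310), np.int64(198), np.int64(292))
tray 0.56 [218.5, 342.7] 3915 (np.int64(304), np.int64(387), np.int64(183), np.int64(257))
sample_cup 0.55 [192.2, 300.2] 408 (np.int64(293), np.int64(312), np.int64(181), np.int64(208))
sample_cup 0.2 [242.3, 274.6] 4928 (np.int64(240), np.int64(309), np.int64(198), np.int64(291))
stain_bottle 0.84 [245.1, 375.0] 703 (np.int64(365), np.int64(386), np.int64(223), np.int64(263))
top 518.4012523803207 -0.09326982413932058 [0.42655332 0.29624246 0.95364428]
battery 0.81 [297.9, 398.5] 1733 (np.int64(368), np.int64(420), np.int64(270), np.int64(318))
battery 0.74 [291.1, 305.9] 4113 (np.int64(271), np.int64(340), np.int64(257), np.int64(326))
tray 0.65 [175.9, 323.8] 8701 (np.int64(275), np.int64(374), np.int64(123), np.int64(235))
sample_cup 0.69 [175.1, 256.9] 713 (np.int64(242), np.int64(271), np.int64(161), np.int
[... 191 characters left out ...]
101526e-05,
        8.38608948e+01, -1.23355285e+01]), 'qvel': array([-0.02422629, -0.04249572,  0.12810351,  0.00955236,  0.10741869,
        0.03189752]), 'joint_efforts': array([-2.65055227e-03, -4.48036981e+01, -2.31337094e+01, -2.45700103e-04,
        7.66339454e-04, -1.46353653e-05]), 'position': array([0.2326341 , 0.49833258, 0.23130417]), 'tool_rot': array([[ 4.23019068e-01, -6.30684884e-05, -9.06120778e-01],
       [ 9.06120775e-01, -8.07937432e-05,  4.23019072e-01],
       [-9.98880628e-05, -9.99999995e-01,  2.29703736e-05]]), 'ft_force': array([-0.02620943, -0.52170069,  0.37190869]), 'wrist_torque': array([-0.01737629, -0.00730702, -0.00167102]), 'grip_width': 0.0855029928122086}
```

View pics/scene0.png

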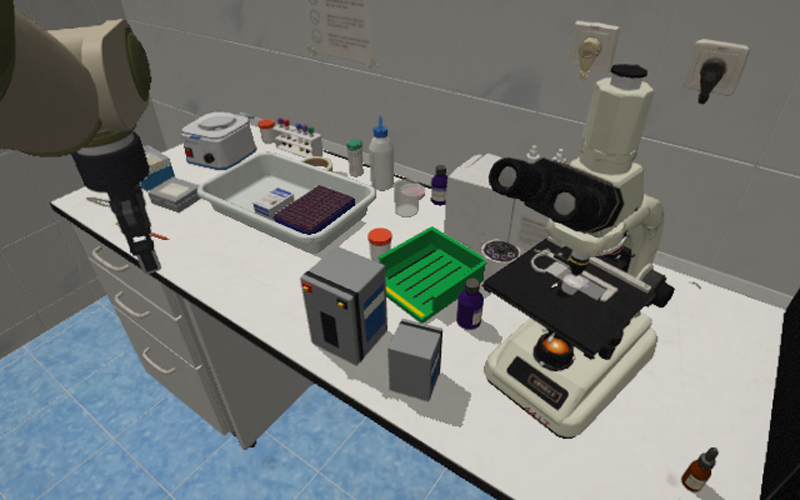

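View pics/top0.png

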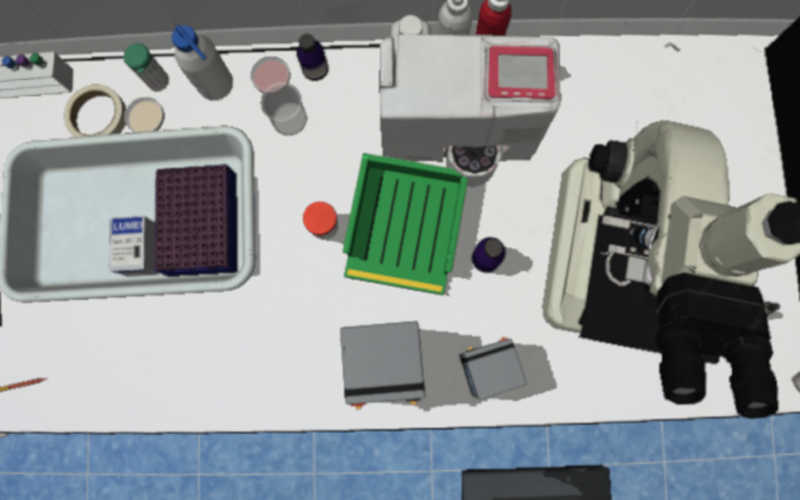

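The larger battery is the left one (top, native row 291, col 306) and its look-alike is the smaller block at (298, 398). The larger one has the black band and terminals facing the robot, which fits the description. I'll confirm this in enlarged crops.

Run:
```python
from h import *
p=env.get_image("top"); save(p,"top1.png",(110,340,240,440),3.9) if 0 else save(p,"top1.png",(115,340,230,430),2.6*1.0+1.2-1.2)
p2=env.get_image("scene"); save(p2,"scene1.png",(170,330,230,400),4)
import pickle; pickle.dump((p,p2),open("p0.pkl","wb"))
```

```text
(no output)
```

View pics/top1.png

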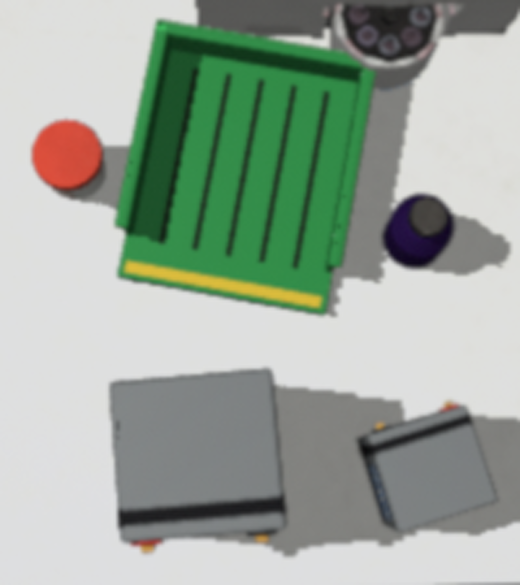

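View pics/scene1.png

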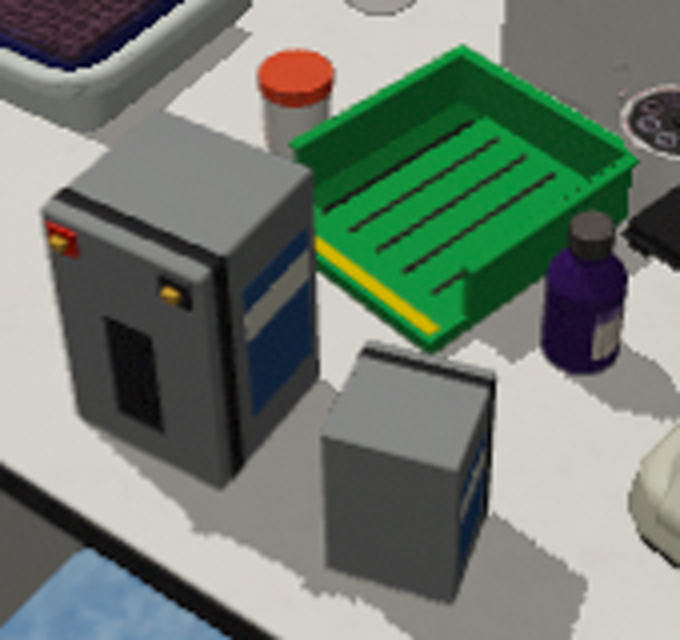

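The crops confirm it. The left block has its terminals and vent facing the robot, while the small one's terminals face away. Next I fit the poses of the battery and the tray.

```bash
cat >> h.py <<'E'
from scipy.optimize import least_squares
def fit(obs,x0,z=0):
    # obs: list of (picture, localXYZ, uv)
    def res(v):
        c,s=np.cos(v[2]),np.sin(v[2]); R=np.array([[c,-s,0],[s,c,0],[0,0,1]])
        return np.concatenate([(proj(p,R@np.array(X)+[v[0],v[1],z])[0]-uv) for p,X,uv in obs])
    r=least_squares(res,x0,loss="soft_l1"); return r.x,res(r.x).reshape(-1,2)
def T(u,v,s=2.6,o=(230,115)): return np.array([(u+.5)/s-.5+o[0],(v+.5)/s-.5+o[1]])
E
python3 - <<'E'
from h import *; import pickle
p,q=pickle.load(open("p0.pkl","rb"))
S=lambda u,v:T(u,v,4,(230,170))
a,b=.0475,.049
bo=[(p,(a,b,.151),T(111,382)),(p,(a,-b,.151),T(270,370)),(p,(-a,-b,.151),T(285,525)),(p,(-a,b,.151),T(122,541)),
(q,(-a,b,0),S(80,415)),(q,(-a,-b,0),S(220,487)),(q,(a,-b,0),S(318,380)),(q,(a,-b,.151),S(313,173)),(q,(a,b,.151),S(160,112)),(q,(-a,b,.151),S(44,210))]
x,r=fit(bo,[.4,.3,0]); print("bat",x,np.degrees(x[2]));print(r.round(1))
to=[(p,(-.088,.075,.012),T(118,277)),(p,(-.088,-.075,.012),T(325,313)),(p,(.088,.075,.048),T(160,21)),(p,(.088,-.075,.048),T(373,70)),
(q,(-.088,-.075,0),S(430,351)),(q,(.088,.075,.048),S(462,45)),(q,(.088,-.075,.048),S(637,158))]
y,r=fit(to,[.55,.3,-.2]); print("tray",y,np.degrees(y[2]));print(r.round(1))
c,s=np.cos(y[2]),np.sin(y[2]); R=np.array([[c,s],[-s,c]])
print("bat in tray",R@(x[:2]-y[:2]),np.degrees(x[2]-y[2]))
for k,z,uv in(("cup",.06,(257,175)),("bottle",.094,T(429,215)),("small",.1,T(430,465))): print(k,onz(p,uv,z), R@(onz(p,uv,z)[:2]-y[:2]))
E
```

```text
bat [0.43216493 0.33059126 0.05387304] 3.0866979342034737
[[-0.9 -0.3]
 [ 1.2 -0.7]
 [ 0.6  2.1]
 [-1.1  0.9]
 [-0.9  0.6]
 [ 0.8  1.9]
 [ 1.8 -0.6]
 [ 1.1 -1.5]
 [ 0.1 -2.1]
 [-1.5 -0.9]]
tray [ 0.62986604  0.29966095 -0.21301366] -12.204783949770356
[[-1.  -0.4]
 [-0.2  0.8]
 [ 0.4  1.5]
 [-0.6 -2.8]
 [ 0.1  1.6]
 [ 0.4  0.8]
 [ 1.2 -1. ]]
bat in tray [-0.19977158 -0.01156405] 15.29148188397383
cup [0.63558992 0.41632722 0.06      ] [-0.01906949  0.11523947]
bottle [0.58250924 0.17935292 0.094     ] [-0.02085257 -0.12760039]
small [0.42258306 0.18707553 0.1       ] [-0.17879673 -0.15386174]
```

{"method": "carry_out", "body": {"plan": [[[0, 0, 0], [0, -9.3, 0], 0.06], [[0, 0, 0], [0, -9.3, 0], 0.06], [[0, 0, 0], [0, -9.4, 0], 0.06], [[0, 0, 0], [-10, 0, 0], 0.06], [[0, 0, 0], [-10, 0, 0], 0.06], [[0, 0, 0], [-10, 0, 0], 0.06], [[0, 0, 0], [-10, 0, 0], 0.06], [[0, 0, 0], [0, 0, 0], 0.06]]}}

```text
time_s: 1.6
position: [0.2309, 0.4981, 0.2302]
tool_rot: [[-0.055, 0.641, -0.766], [0.998, 0.033, -0.044], [-0.003, -0.767, -0.642]]
ft_force: [0.4, 0.1, 0.8]
grip_width: 0.0602
```

```bash
cat > st.py <<'E'
from h import *
s=env.observe(); R=np.array(s["tool_rot"]); 
print("t",round(s["time_s"],2),"pos",s["position"].round(4),"yaw",np.degrees(np.arctan2(-R[0,0],R[1,0])).round(2),"lean",np.degrees(np.arcsin(np.hypot(*R[:2,1]))).round(2),"xz",R[2,0].round(3),"F",s["ft_force"].round(1),"w",s["grip_width"].round(4))
print("q",s["q"].round(1))
E
python3 st.py
```

```text
Traceback (most recent call last):
  File "st.py", line 3, in <module>
    print("t",round(s["time_s"],2),"pos",s["position"].round(4),"yaw",np.degrees(np.arctan2(-R[0,0],R[1,0])).round(2),"lean",np.degrees(np.arcsin(np.hypot(*R[:2,1]))).round(2),"xz",R[2,0].round(3),"F",s["ft_force"].round(1),"w",s["grip_width"].round(4))
                                                                                                                                                                                                                                    ^^^^^^^^^^^^^^^^^^^^^
AttributeError: 'float' object has no attribute 'round'
```

{"method": "carry_out", "body": {"plan": [[[-0.0445, 0.011, -0.0133], [0, 0, 0], 0.06], [[-0.0445, 0.011, -0.0133], [0, 0, 0], 0.06], [[-0.0445, 0.011, -0.0133], [0, 0, 0], 0.06], [[-0.0445, 0.011, -0.0133], [0, 0, 0], 0.06], [[0, 0.038, 0.032], [0, 0, 0], 0.06], [[0, 0.038, 0.032], [0, 0, 0], 0.06], [[0, 0.038, 0.032], [0, 0, 0], 0.06], [[0, 0, 0], [0, 0, 0], 0.06]]}}

```text
time_s: 2.6
position: [0.3131, 0.3231, 0.0964]
tool_rot: [[-0.046, 0.644, -0.764], [0.999, 0.024, -0.039], [-0.006, -0.765, -0.644]]
ft_force: [0.3, -1.0, 0.4]
grip_width: 0.0599
```

```bash
sed -i 's/s\["grip_width"\].round(4)/round(s["grip_width"],4)/' st.py
cat > look.py <<'E'
import sys
from h import *
import pickle
p=env.get_image("top"); q=env.get_image("scene"); n=sys.argv[1]
save(p,"t%s.png"%n,(115,355,220,440),2.5); save(q,"s%s.png"%n,(150,340,210,410),3)
pickle.dump((p,q),open("p%s.pkl"%n,"wb"))
E
python3 st.py; python3 look.py 2
```

```text
t 2.6 pos [0.3131 0.3231 0.0964] yaw 2.61 lean 40.11 xz -0.006 F [ 0.3 -1.   0.4] w 0.0599
q [ 45.4  20.9 120.6 -76.1  27.   19.7]
```

View pics/t2.png

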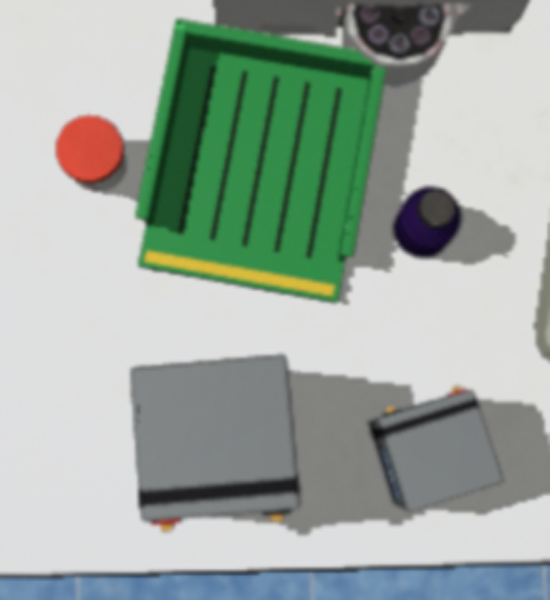

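View pics/s2.png

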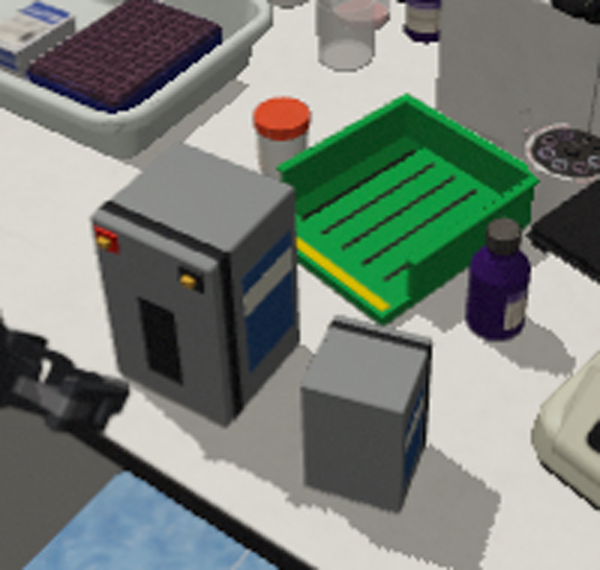

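```bash
cat > kin.py <<'E'
import numpy as np
from scipy.spatial.transform import Rotation as Ro
from scipy.optimize import least_squares
def wr(q,s4=1,s6=1):
    q=np.radians(q)
    A=Ro.from_euler('z',q[0])*Ro.from_euler('y',q[1]); B=A*Ro.from_euler('y',q[2])
    C=B*Ro.from_euler('z',s4*q[3])*Ro.from_euler('y',q[4])*Ro.from_euler('z',s6*q[5])
    return Ro.from_euler('z',q[0]),A,B,C
E
python3 - <<'E'
from kin import *
from h import *
s=env.observe()
q0=[52.6391370,21.8075076,74.3374698,6.34e-05,83.8608948,-12.3355285]
R0=np.array([[.423019,-6.3e-5,-.906121],[.906121,-8.1e-5,.423019],[-1e-4,-1,2.3e-5]])
np.set_printoptions(suppress=True,precision=4)
for s4 in(1,-1):
  for s6 in (1,-1):
    F0=wr(q0,s4,s6)[3].as_matrix().T@R0; F1=wr(s["q"],s4,s6)[3].as_matrix().T@s["tool_rot"]
    print(s4,s6);print(F0);print(F1)
E
```

```text
1 1
[[-1.  0.  0.]
 [ 0. -0.  1.]
 [ 0.  1. -0.]]
[[-1. -0.  0.]
 [ 0.  0.  1.]
 [-0.  1.  0.]]
1 -1
[[-0.9087  0.      0.4174]
 [ 0.4174 -0.      0.9087]
 [ 0.      1.     -0.    ]]
[[-0.7772 -0.     -0.6293]
 [-0.6293 -0.      0.7772]
 [-0.      1.      0.    ]]
-1 1
[[-1. -0. -0.]
 [-0.  0.  1.]
 [-0.  1. -0.]]
[[ 0.5367 -0.7904  0.2953]
 [ 0.5406  0.0534 -0.8396]
 [ 0.6479  0.6103  0.4559]]
-1 -1
[[-0.9087  0.      0.4174]
 [ 0.4174  0.      0.9087]
 [-0.      1.     -0.    ]]
[[ 0.0769 -0.6479  0.7579]
 [ 0.7579 -0.4559 -0.4667]
 [ 0.6479  0.6103  0.4559]]
```

{"method": "carry_out", "body": {"plan": [[[0, 0.026, -0.001], [0, 0, 0], 0.06], [[0, 0.02, 0.017], [0, 0, 0], 0.06], [[0, 0, 0], [0, 0, 0], 0.06]]}}

```text
time_s: 3.08
position: [0.3311, 0.3344, 0.0686]
tool_rot: [[-0.04, 0.633, -0.773], [0.999, 0.017, -0.038], [-0.011, -0.774, -0.633]]
ft_force: [-1.1, 0.4, -0.2]
grip_width: 0.0602
```

```bash
python3 st.py
python3 - <<'E'
from kin import *
from h import *
s=env.observe()
q0=[52.6391370,21.8075076,74.3374698,6.34e-05,83.8608948,-12.3355285]; p0=[0.2326341,0.49833258,0.23130417]
obs=[(q0,p0),([45.4,20.9,120.6,-76.1,27.0,19.7],[.3131,.3231,.0964]),(s["q"],s["position"])]
def fk(v,q):
    Z,A,B,C=wr(q); return Z.apply([v[0],0,v[1]])+A.apply([0,0,v[2]])+B.apply([v[3],0,v[4]])+C.apply([0,0,v[5]])
pr=np.array([.05,.35,.4,.02,.4,.25])
f=lambda v:np.concatenate([fk(v,q)-p for q,p in obs]+[1e-4*(v-pr)])
r=least_squares(f,pr);print(r.x.round(4),(r.fun[:9]*1000).round(2)); np.save("kin.npy",r.x)
E
```

```text
t 3.08 pos [0.3311 0.3344 0.0686] yaw 2.31 lean 39.31 xz -0.011 F [-1.1  0.4 -0.2] w 0.0602
q [ 44.5  25.7 119.1 -81.2  25.9  25. ]
[ 0.1755 -0.1507  0.4244  0.0011  0.2055 -0.0114] [ 9.339e+01 -7.131e+01  2.600e-01 -1.750e+00 -2.300e-01 -3.440e+00
  1.920e+00  3.000e-02  3.180e+00]
```

```bash
cat > obs.py <<'E'
import pickle,os
from h import *
L=pickle.load(open("obs.pkl","rb")) if os.path.exists("obs.pkl") else []
s=env.observe(); L.append((list(s["q"]),list(s["position"]))); pickle.dump(L,open("obs.pkl","wb"))
E
python3 obs.py
python3 - <<'E'
from kin import *
import pickle
L=pickle.load(open("obs.pkl","rb"))
q0=[52.6391370,21.8075076,74.3374698,6.34e-05,83.8608948,-12.3355285]; p0=[0.2326341,0.49833258,0.23130417]
obs=[(q0,p0),([45.4,20.9,120.6,-76.1,27.0,19.7],[.3131,.3231,.0964])]+L
M=[];b=[]
for q,p in obs:
    Z,A,B,C=[x.as_matrix() for x in wr(q)]
    M.append(np.c_[Z[:,0],Z[:,1],Z[:,2],A[:,2],B[:,0],B[:,2],C[:,2]]);b.append(p)
M=np.vstack(M);b=np.concatenate(b)
print(np.linalg.svd(M)[1])
pr=np.array([.05,0.1,.35,.4,.02,.4,.25])
v=np.linalg.lstsq(np.vstack([M,1e-3*np.eye(7)]),np.r_[b,1e-3*pr],rcond=None)[0]; print(v.round(4),((M@v-b)*1000).round(2))
E
```

```text
[3.22808343 2.54868901 1.78355707 0.7836618  0.50027524 0.19084791
 0.04197442]
[-0.0018  0.1175  0.1262  0.5419  0.1034  0.3509  0.2576] [-0.    0.    0.   -0.04  0.02 -0.05  0.04 -0.02  0.05]
```

```bash
cat >> kin.py <<'E'
V=np.array([-0.0018,0.1175,0.1262,0.5419,0.1034,0.3509,0.2576])
LO=np.array([-178.18,-50.72,12.68,-81.47,9.98,-165.26]);HI=np.array([178.18,133.34,142.11,261.47,163.14,165.26])
Fr=np.array([[-1,0,0],[0,0,1],[0,1,0]])
def fk(q):
    Z,A,B,C=wr(q); return Z.apply([V[0],V[1],V[2]])+A.apply([0,0,V[3]])+B.apply([V[4],0,V[5]])+C.apply([0,0,V[6]]), C.as_matrix()@Fr
def tool(psi,L,roll=0):
    p,l=np.radians([psi,L]); y=np.array([np.sin(l)*np.cos(p),np.sin(l)*np.sin(p),-np.cos(l)]); x=np.array([-np.sin(p),np.cos(p),0])
    R=np.c_[x,y,np.cross(x,y)]
    return R@Ro.from_rotvec(np.radians(roll)*np.array([0,1,0])).as_matrix()
def ik(p,R,q0=(45,25,119,-70,30,20)):
    def f(q):
        a,b=fk(q*57.29578); return np.r_[(a-p)*5,(Ro.from_matrix(b.T@R)).as_rotvec()]
    best=None
    for s in (q0,(45,25,110,-40,60,0),(30,40,90,-60,50,30)):
        r=least_squares(f,np.radians(np.clip(s,LO+.1,HI-.1)),bounds=(np.radians(LO),np.radians(HI)))
        if best is None or r.cost<best.cost: best=r
    e=best.fun; return np.degrees(best.x),np.linalg.norm(e[:3])/5*1000,np.degrees(np.linalg.norm(e[3:]))
E
python3 - <<'E'
from kin import *
np.set_printoptions(suppress=True,precision=1)
for pos in ([.36,.327,.035],[.44,.325,.035],[.44,.325,.13]):
  for L in (40,30):
    for psi in (-12,3,15,30,45):
        q,e,a=ik(np.array(pos),tool(psi,L)); print(pos,L,psi,q,"err mm %.1f deg %.1f"%(e,a))
E
```

```text
[0.36, 0.327, 0.035] 40 -12 [ 44.7  32.6 114.3 -77.1  33.4  34.1] err mm 0.0 deg 0.0
[0.36, 0.327, 0.035] 40 3 [ 40.5  29.8 117.1 -81.5  23.2  22.8] err mm 5.7 deg 3.9
[0.36, 0.327, 0.035] 40 15 [ 35.4  27.5 119.  -81.5  13.    8.6] err mm 9.6 deg 6.5
[0.36, 0.327, 0.035] 40 30 [ 34.5  26.9 119.4 -81.5  10.   -4.4] err mm 13.7 deg 10.4
[0.36, 0.327, 0.035] 40 45 [  24.2   25.2  120.2   58.7   10.  -165.3] err mm 14.0 deg 9.8
[0.36, 0.327, 0.035] 30 -12 [ 40.4  29.9 111.3 -52.3  30.    6.7] err mm 0.0 deg 0.0
[0.36, 0.327, 0.035] 30 3 [ 36.9  28.4 115.8 -58.5  19.1  -2.8] err mm 0.0 deg 0.0
[0.36, 0.327, 0.035] 30 15 [ 33.1  27.5 118.7 -60.5  10.3 -14.1] err mm 0.0 deg 0.0
[0.36, 0.327, 0.035] 30 30 [ 27.7  25.7 117.9   7.   10.  -99. ] err mm 5.3 deg 3.5
[0.36, 0.327, 0.035] 30 45 [  22.9   26.2  120.3   56.4   12.1 -165.3] err mm 2.1 deg 1.5
[0.44, 0.325, 0.035] 40 -12 [ 37.3  34.5 107.6 -74.   30.5  23.3] err mm 0.0 deg 0.0
[0.44, 0.325, 0.035] 40 3 [ 32.8  32.2 111.3 -81.5  18.8  15.5] err mm 3.2 deg 2.3
[0.44, 0.325, 0.035] 40 15 [ 28.9  30.7 112.9 -81.5  10.    2.8] err mm 5.9 d
[... 773 characters left out ...]
 0.0 deg 0.0
[0.44, 0.325, 0.13] 40 15 [ 28.   19.9 111.1 -40.9  12.8 -39.7] err mm 0.0 deg 0.0
[0.44, 0.325, 0.13] 40 30 [  21.4   18.8  113.2   33.9   10.  -130.1] err mm 0.0 deg 0.0
[0.44, 0.325, 0.13] 40 45 [  15.5   18.7  112.3   53.9   22.3 -165.3] err mm 1.2 deg 1.0
[0.44, 0.325, 0.13] 30 -12 [ 33.8  23.2  98.3 -32.8  41.5 -22.5] err mm 0.0 deg 0.0
[0.44, 0.325, 0.13] 30 3 [ 30.3  21.  102.2 -25.5  32.2 -43.9] err mm 0.0 deg 0.0
[0.44, 0.325, 0.13] 30 15 [ 26.9  19.8 104.5 -13.2  26.9 -67.9] err mm 0.0 deg 0.0
[0.44, 0.325, 0.13] 30 30 [  22.2   18.9  106.     9.1   25.6 -105. ] err mm 0.0 deg 0.0
[0.44, 0.325, 0.13] 30 45 [  17.6   19.   105.9   26.8   30.7 -137.6] err mm 0.0 deg 0.0
```

{"method": "carry_out", "body": {"plan": [[[0, 0, 0], [0, 5.6, 4.6], 0.04], [[0, 0, 0], [0, 5.6, 4.6], 0.04], [[0.009, 0.02, 0.007], [0, 0, 0], 0.04], [[0.009, 0.02, 0.007], [0, 0, 0], 0.04], [[0, 0, 0], [0, 0, 0], 0.04]]}}

```text
time_s: 3.7
position: [0.3484, 0.3479, 0.0278]
tool_rot: [[0.211, 0.618, -0.757], [0.977, -0.144, 0.155], [-0.013, -0.773, -0.634]]
ft_force: [0.4, -0.4, 0.8]
grip_width: 0.0402
```

```bash
cat >> st.py <<'E'
TR=np.array([.6299,.2997]); n=np.array([.9774,-.2113]); l=np.array([.2113,.9774])
d=s["position"][:2]-TR; print("tray xy",(d@n).round(4),(d@l).round(4),"F n,l",(s["ft_force"][:2]@n).round(1),(s["ft_force"][:2]@l).round(1))
E
python3 st.py
```

```text
t 3.7 pos [0.3484 0.3479 0.0278] yaw -12.18 lean 39.38 xz -0.013 F [ 0.4 -0.4  0.8] w 0.0402
q [ 47.9  34.1 111.8 -72.1  35.7  31.5]
tray xy -0.2853 -0.0123 F n,l 0.4 -0.3
```

{"method": "carry_out", "body": {"plan": [[[0, 0.0038, -0.0046], [0, 0, 0], 0.04], [[0, 0.0038, -0.0046], [0, 0, 0], 0.04], [[0, 0.0025, -0.0031], [0, 0, 0], 0.04], [[0, 0.0025, -0.0031], [0, 0, 0], 0.04], [[0, 0.0025, -0.0031], [0, 0, 0], 0.04], [[0, 0.0025, -0.0031], [0, 0, 0], 0.04], [[0, 0.0025, -0.0031], [0, 0, 0], 0.04], [[0, 0, 0], [0, 0, 0], 0.04]]}}

```text
time_s: 4.7
position: [0.3781, 0.3423, 0.0271]
tool_rot: [[0.207, 0.617, -0.759], [0.978, -0.139, 0.153], [-0.011, -0.774, -0.633]]
ft_force: [-12.4, 6.5, 3.7]
grip_width: 0.0398
```

```bash
python3 st.py; python3 look.py 3
```

```text
t 4.7 pos [0.3781 0.3423 0.0271] yaw -11.95 lean 39.25 xz -0.011 F [-12.4   6.5   3.7] w 0.0398
q [ 44.3  34.5 110.5 -73.   33.7  28.8]
tray xy -0.2552 -0.0115 F n,l -13.5 3.7
```

View pics/t3.png

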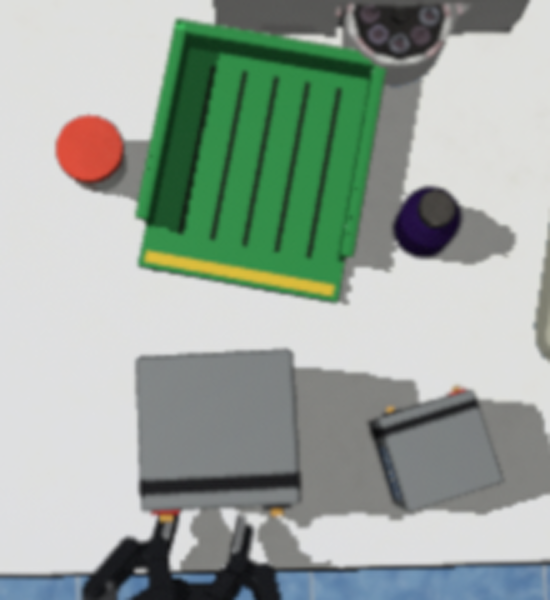

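View pics/s3.png

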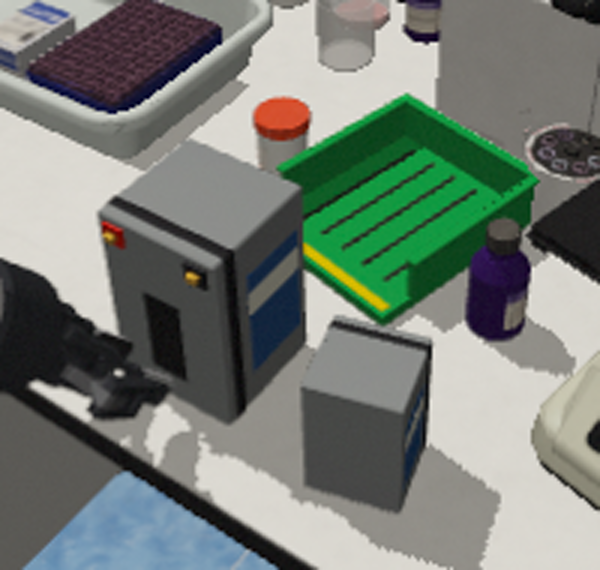

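{"method": "carry_out", "body": {"plan": [[[0.0015, 0.0025, -0.0031], [0, 0, 0], 0.04], [[0.0015, 0.0025, -0.0031], [0, 0, 0], 0.04], [[0.0015, 0.0025, -0.0031], [0, 0, 0], 0.04], [[0.0015, 0.0025, -0.0031], [0, 0, 0], 0.04], [[0.0015, 0.0025, -0.0031], [0, 0, 0], 0.04], [[0, 0, 0], [0, 0, 0], 0.04]]}}

```text
time_s: 5.55
position: [0.3991, 0.3454, 0.0272]
tool_rot: [[0.207, 0.617, -0.759], [0.978, -0.14, 0.154], [-0.011, -0.774, -0.633]]
ft_force: [-11.5, 6.2, 4.3]
grip_width: 0.0396
```

```bash
python3 st.py; python3 look.py 4
```

```text
t 5.55 pos [0.3991 0.3454 0.0272] yaw -11.97 lean 39.27 xz -0.011 F [-11.5   6.2   4.3] w 0.0396
q [ 42.7  35.1 108.3 -71.6  33.3  25.6]
tray xy -0.2352 -0.0041 F n,l -12.5 3.6
```

View pics/t4.png

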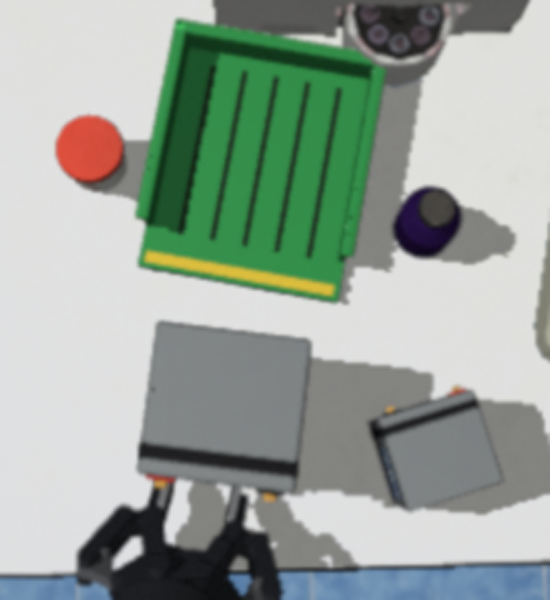

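View pics/s4.png

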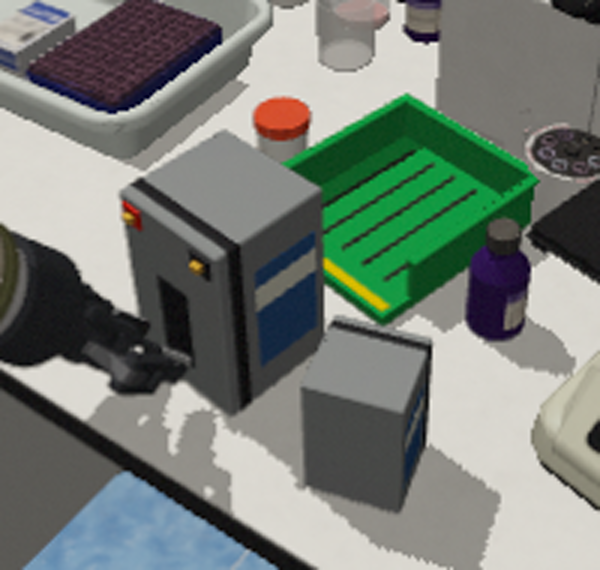

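```bash
cat >> h.py <<'E'
TRY=np.array([.6299,.2997,-.2130])
def batfit(p,q,tc,sc=(),z=0):
    a,b=.0475,.049; T2=lambda u,v:T(u,v,2.5,(220,115)); S2=lambda u,v:T(u,v,3,(210,150))
    k=[(a,b,.151),(a,-b,.151),(-a,-b,.151),(-a,b,.151)]
    o=[(p,X,T2(*u)) for X,u in zip(k,tc) if u]+[(q,X,S2(*u)) for X,u in sc]
    x,r=fit(o,[.45,.33,-.1]); c,s=np.cos(TRY[2]),np.sin(TRY[2]); print("bat",x.round(4),"tray",(np.array([[c,s],[-s,c]])@(x[:2]-TRY[:2])).round(4),np.degrees(x[2]-TRY[2]).round(2)); print(r.round(1).tolist())
E
python3 - <<'E'
from h import *; import pickle
p,q=pickle.load(open("p4.pkl","rb")); a,b=.0475,.049
tc=[(157,322),(311,343),(294,492),(138,473)]
batfit(p,q,tc)
batfit(p,q,tc,[((-a,-b,0),(233,414)),((a,-b,0),(323,343)),((a,-b,.151),(321,187)),((a,b,.151),(224,131)),((-a,b,.151),(122,190))])
E
```

```text
bat [ 0.4508  0.3237 -0.147 ] tray [-0.1801 -0.0144] 3.78
[[-0.3, -0.6], [0.8, -1.3], [0.4, 1.0], [-1.0, 0.6]]
bat [ 0.4509  0.324  -0.1428] tray [-0.1801 -0.0141] 4.02
[[-0.7, -0.5], [0.5, -1.5], [0.3, 0.8], [-1.1, 0.7], [-0.2, 1.9], [1.6, 0.6], [1.3, -0.1], [0.0, -1.8], [-1.7, -0.2]]
```

{"method": "carry_out", "body": {"plan": [[[0.0013, 0.0025, -0.0031], [0, 0, 0], 0.04], [[0.0013, 0.0025, -0.0031], [0, 0, 0], 0.04], [[0.0013, 0.0025, -0.0031], [0, 0, 0], 0.04], [[0.0013, 0.0025, -0.0031], [0, 0, 0], 0.04], [[0.0013, 0.0025, -0.0031], [0, 0, 0], 0.04]]}}

```text
time_s: 6.28
position: [0.4183, 0.3456, 0.0268]
tool_rot: [[0.211, 0.615, -0.76], [0.977, -0.145, 0.154], [-0.015, -0.775, -0.632]]
ft_force: [-21.9, 0.3, 10.7]
grip_width: 0.04
```

```bash
python3 st.py; python3 look.py 5
```

```text
t 6.28 pos [0.4183 0.3456 0.0268] yaw -12.19 lean 39.18 xz -0.015 F [-21.9   0.3  10.7] w 0.04
q [ 41.1  35.7 106.4 -70.1  33.1  22.5]
tray xy -0.2165 0.0001 F n,l -21.5 -4.3
```

View pics/t5.png

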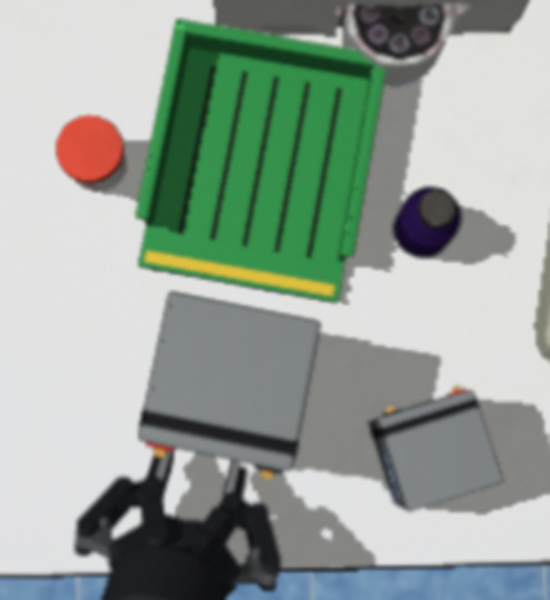

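Run:
```python
from h import *; import pickle
p,q=pickle.load(open("p5.pkl","rb"))
batfit(p,q,[(171,291),(321,320),(291,470),(140,437)])
```

```text
bat [ 0.468   0.3198 -0.23  ] tray [-0.1625 -0.0146] -0.98
[[-0.6, -1.3], [1.0, -0.2], [0.8, 0.6], [-1.5, 0.5]]
```

{"method": "carry_out", "body": {"plan": [[[0, -0.0063, 0.0077], [0, 0, 0], 0.04], [[-0.014, 0, 0], [0, 0, 0], 0.06], [[0, 0, 0], [0, 0, 0], 0.06], [[0, 0.0057, -0.0069], [0, 0, 0], 0.06], [[0, 0.001, -0.0012], [0, 0, 0], 0.06], [[0, 0.001, -0.0012], [0, 0, 0], 0.06]]}}

```text
time_s: 7.12
position: [0.4191, 0.3327, 0.0274]
tool_rot: [[0.21, 0.617, -0.759], [0.978, -0.142, 0.155], [-0.012, -0.774, -0.633]]
ft_force: [-21.5, 5.4, 11.8]
grip_width: 0.0601
```

```bash
python3 st.py
```

```text
t 7.12 pos [0.4191 0.3327 0.0274] yaw -12.15 lean 39.27 xz -0.012 F [-21.5   5.4  11.8] w 0.0601
q [ 39.8  35.1 108.1 -72.8  31.8  24.4]
tray xy -0.213 -0.0123 F n,l -22.2 0.7
```

{"method": "carry_out", "body": {"plan": [[[0.0014, 0.0019, -0.0023], [0, 0, 0], 0.06], [[0.0014, 0.0019, -0.0023], [0, 0, 0], 0.06], [[0.0014, 0.0019, -0.0023], [0, 0, 0], 0.06], [[0.0014, 0.0019, -0.0023], [0, 0, 0], 0.06], [[0.0014, 0.0019, -0.0023], [0, 0, 0], 0.06]]}}

```text
time_s: 7.75
position: [0.4336, 0.3342, 0.0272]
tool_rot: [[0.213, 0.615, -0.759], [0.977, -0.148, 0.155], [-0.017, -0.775, -0.632]]
ft_force: [-26.6, -4.1, 16.6]
grip_width: 0.0602
```

```bash
python3 st.py; python3 look.py 6
```

```text
t 7.75 pos [0.4336 0.3342 0.0272] yaw -12.32 lean 39.24 xz -0.017 F [-26.6  -4.1  16.6] w 0.0602
q [ 38.8  35.7 106.4 -71.1  32.   21.5]
tray xy -0.1991 -0.0078 F n,l -25.2 -9.7
```

View pics/t6.png

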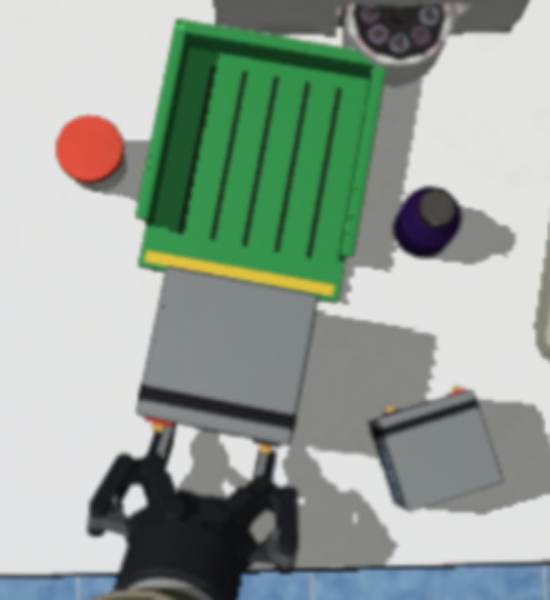

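View pics/s6.png

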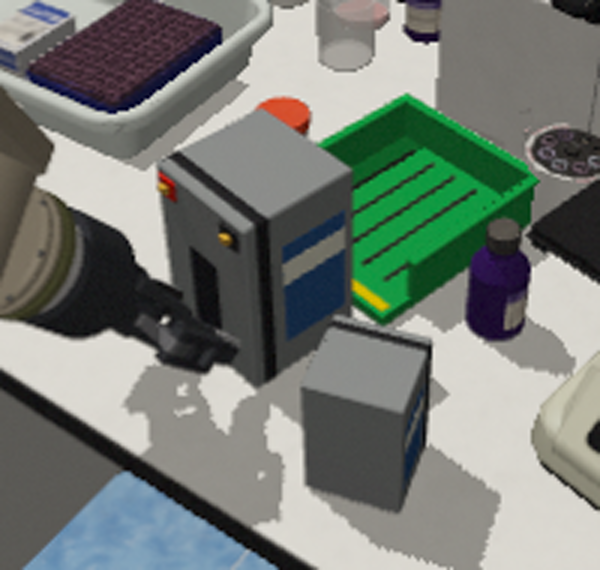

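Run:
```python
from h import *; import pickle
p,q=pickle.load(open("p6.pkl","rb"))
batfit(p,q,[(167,267),(317,295),(287,443),(137,412)])
```

```text
bat [ 0.4836  0.3218 -0.2254] tray [-0.1477 -0.0093] -0.71
[[-0.6, -1.5], [0.9, -0.4], [1.0, 1.0], [-1.6, 0.5]]
```

{"method": "carry_out", "body": {"plan": [[[0.0015, 0.0019, -0.0023], [0, 0, 0], 0.06], [[0.0015, 0.0019, -0.0023], [0, 0, 0], 0.06], [[0.0015, 0.0019, -0.0023], [0, 0, 0], 0.06], [[0.0005, 0.0013, -0.0016], [0, 0, 0], 0.06]]}}

```text
time_s: 8.35
position: [0.4455, 0.3365, 0.0271]
tool_rot: [[0.214, 0.615, -0.759], [0.977, -0.148, 0.155], [-0.017, -0.774, -0.632]]
ft_force: [-26.0, -4.0, 17.1]
grip_width: 0.0599
```

```bash
python3 st.py
```

```text
t 8.35 pos [0.4455 0.3365 0.0271] yaw -12.35 lean 39.24 xz -0.017 F [-26.   -4.   17.1] w 0.0599
q [ 38.1  36.1 104.9 -69.8  31.9  19.4]
tray xy -0.188 -0.003 F n,l -24.5 -9.3
```

{"method": "carry_out", "body": {"plan": [[[0, 0.0013, -0.0016], [0, 0, 0], 0.06], [[0, 0.001, -0.0012], [0, 0, 0], 0.06]]}}

```text
time_s: 8.6
position: [0.4469, 0.3364, 0.0269]
tool_rot: [[0.212, 0.614, -0.761], [0.977, -0.146, 0.154], [-0.017, -0.776, -0.631]]
ft_force: [-50.8, 2.7, 29.2]
grip_width: 0.0603
```

{"method": "carry_out", "body": {"plan": [[[0, 0.001, -0.0012], [0, 0, 0], 0.06]]}}

```text
time_s: 8.72
position: [0.4471, 0.3364, 0.0268]
tool_rot: [[0.211, 0.613, -0.762], [0.977, -0.145, 0.154], [-0.016, -0.777, -0.63]]
ft_force: [-61.8, 5.8, 35.4]
grip_width: 0.0603
```

```bash
python3 st.py; python3 look.py 7
```

```text
t 8.72 pos [0.4471 0.3364 0.0268] yaw -12.16 lean 39.04 xz -0.016 F [-61.8   5.8  35.4] w 0.0603
q [ 37.9  36.1 104.8 -69.5  31.6  18.8]
tray xy -0.1864 -0.0028 F n,l -61.7 -7.4
```

View pics/t7.png

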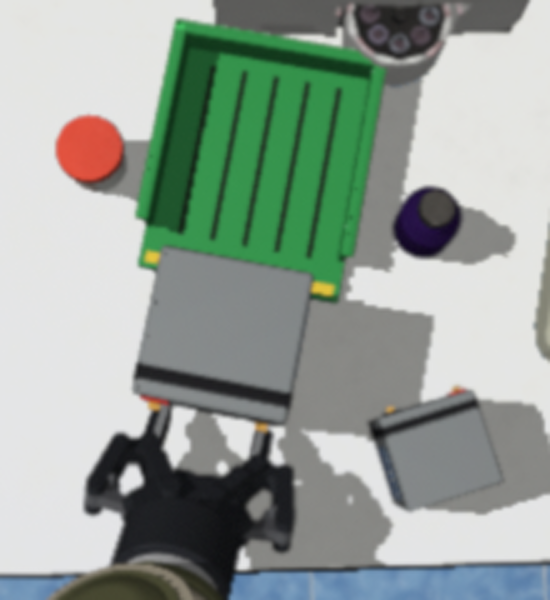

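View pics/s7.png

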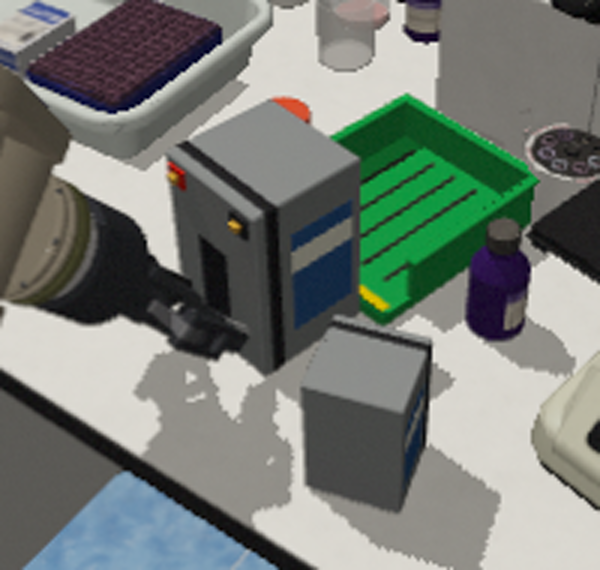

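Run:
```python
from h import *; import pickle
p,q=pickle.load(open("p7.pkl","rb"))
batfit(p,q,[(164,246),(312,273),(286,424),(134,393)])
from kin import *
np.set_printoptions(suppress=True,precision=1)
n=np.array([.9774,-.2113]); l=np.array([.2113,.9774]); TR=np.array([.6299,.2997])
for x,z in((-.21,.12),(-.18,.12),(-.13,.115),(-.09,.11),(-.16,.05),(-.08,.05)):
    pos=np.r_[TR+x*n-.004*l,z]; print(x,z,*ik(pos,tool(-12.2,39)))
```

```text
bat [ 0.4961  0.3232 -0.2138] tray [-0.1358 -0.0053] -0.04
[[-0.8, -0.7], [1.5, 0.1], [0.7, 0.1], [-1.1, 0.4]]
-0.21 0.12 [ 39.8  25.2 102.5 -52.7  38.6   0.6] 1.8410966031475742e-13 2.3143305276018175e-14
-0.18 0.12 [ 36.9  26.1 100.5 -51.6  37.4  -3.1] 2.482534153247273e-13 2.227029901463233e-14
-0.13 0.115 [ 32.4  28.4  97.1 -49.8  35.4  -8.5] 1.4220500840710915e-13 3.376038895829274e-14
-0.09 0.11 [ 29.3  30.5  93.9 -47.9  34.2 -13. ] 3.579527807827988e-12 2.0296207866230028e-12
-0.16 0.05 [ 35.   33.9 102.7 -64.2  30.9  10.6] 4.2116285196829073e-13 1.421588761326467e-13
-0.08 0.05 [ 28.5  36.4  95.8 -58.1  28.9  -1.7] 1.4752290795525883e-13 5.972499332117172e-14
```

Foot is squarely at the step (yaw error about 0°, lateral −5 mm). Now I back off, rise and tip.

{"method": "carry_out", "body": {"plan": [[[0, -0.003, 0.0038], [0, 0, 0], 0.06], [[0, -0.013, 0.0155], [0, 0, 0], 0.06], [[0, -0.028, -0.0227], [0, 0, 0], 0.06], [[0, -0.028, -0.0227], [0, 0, 0], 0.06], [[0, 0.0076, -0.0093], [0, 0, 0], 0.06], [[0, 0, 0], [0, 0, 0], 0.06]]}}

```text
time_s: 9.57
position: [0.4411, 0.3408, 0.0991]
tool_rot: [[0.212, 0.618, -0.757], [0.977, -0.144, 0.156], [-0.013, -0.773, -0.634]]
ft_force: [-0.3, -0.4, -0.5]
grip_width: 0.0603
```

```bash
python3 st.py; python3 look.py 8
```

```text
t 9.57 pos [0.4411 0.3408 0.0991] yaw -12.25 lean 39.38 xz -0.013 F [-0.3 -0.4 -0.5] w 0.0603
q [ 38.8  28.3 101.8 -55.8  37.2   3.1]
tray xy -0.1932 0.0003 F n,l -0.3 -0.4
```

View pics/s8.png

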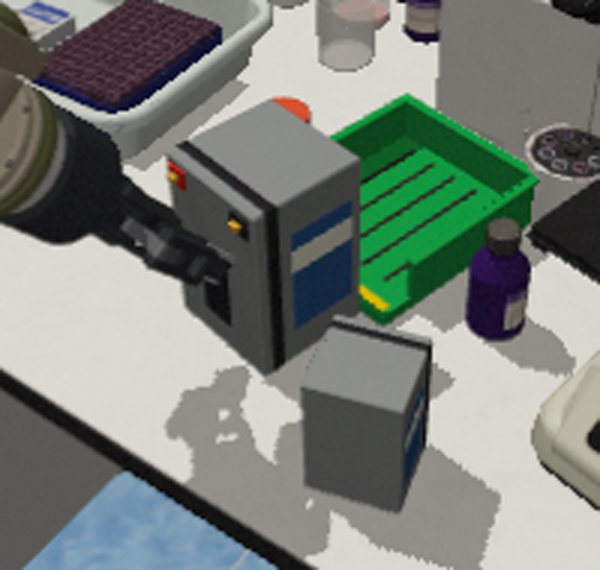

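{"method": "carry_out", "body": {"plan": [[[-0.004, 0.0044, -0.0054], [0, 0, 0], 0.06], [[0, 0.0005, -0.0073], [0, 0, 0], 0.06], [[0, 0.0005, -0.0073], [0, 0, 0], 0.06], [[0, 0.0005, -0.0073], [0, 0, 0], 0.06], [[0, 0, 0], [0, 0, 0], 0.06]]}}

```text
time_s: 10.3
position: [0.463, 0.3317, 0.1121]
tool_rot: [[0.211, 0.617, -0.758], [0.977, -0.144, 0.155], [-0.014, -0.774, -0.633]]
ft_force: [-10.6, 0.3, 5.9]
grip_width: 0.0598
```

```bash
python3 st.py; python3 look.py 9
```

```text
t 10.3 pos [0.463  0.3317 0.1121] yaw -12.19 lean 39.3 xz -0.014 F [-10.6   0.3   5.9] w 0.0598
q [ 36.3  27.5 100.  -53.   37.1  -2.6]
tray xy -0.1699 -0.004 F n,l -10.4 -2.0
```

View pics/s9.png

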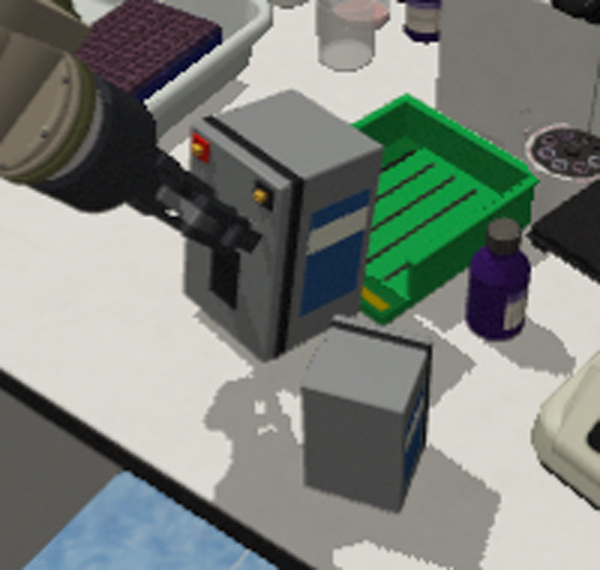

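{"method": "carry_out", "body": {"plan": [[[0, 0.0005, -0.0073], [0, 0, 0], 0.06], [[0, 0.0005, -0.0073], [0, 0, 0], 0.06], [[0, 0.0005, -0.0073], [0, 0, 0], 0.06], [[0, 0.0026, -0.0056], [0, 0, 0], 0.06], [[0, 0.0026, -0.0056], [0, 0, 0], 0.06], [[0, 0, 0], [0, 0, 0], 0.06]]}}

```text
time_s: 11.15
position: [0.4938, 0.326, 0.129]
tool_rot: [[0.211, 0.619, -0.756], [0.977, -0.143, 0.156], [-0.012, -0.772, -0.635]]
ft_force: [-4.7, -0.5, 6.0]
grip_width: 0.06
```

```bash
python3 st.py; python3 look.py 10
```

```text
t 11.15 pos [0.4938 0.326  0.129 ] yaw -12.2 lean 39.46 xz -0.012 F [-4.7 -0.5  6. ] w 0.06
q [ 33.6  27.1  96.6 -49.1  37.6  -9.4]
tray xy -0.1386 -0.003 F n,l -4.5 -1.5
```

View pics/s10.png

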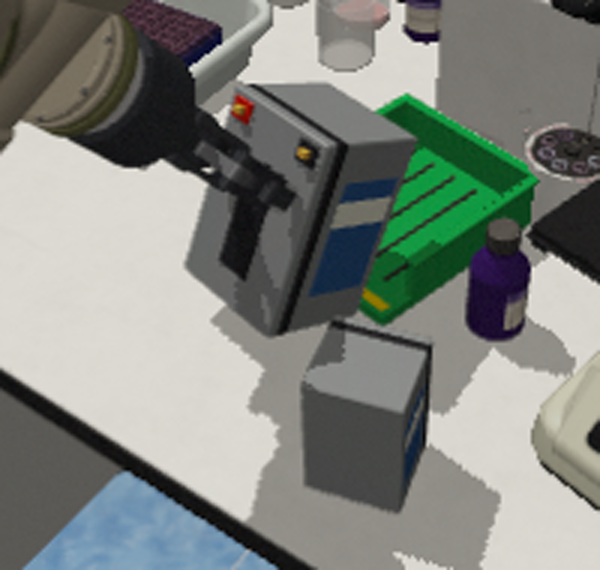

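View pics/t10.png

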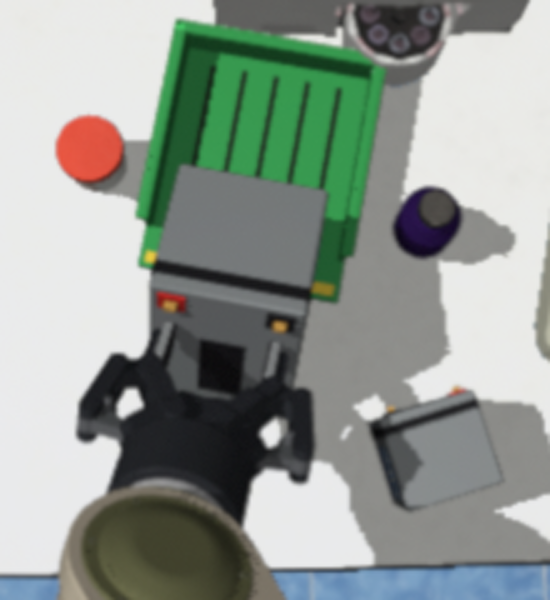

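Tilt is about 25–30°, straight and inside the walls. I continue.

{"method": "carry_out", "body": {"plan": [[[0, 0.0026, -0.0056], [0, 0, 0], 0.06], [[0, 0.0026, -0.0056], [0, 0, 0], 0.06], [[0, 0.0026, -0.0056], [0, 0, 0], 0.06], [[0, 0, 0], [0, 0, 0], 0.06]]}}

```text
time_s: 11.75
position: [0.5109, 0.3224, 0.1329]
tool_rot: [[0.211, 0.618, -0.757], [0.977, -0.143, 0.155], [-0.012, -0.773, -0.634]]
ft_force: [-2.5, 0.8, 0.6]
grip_width: 0.0599
```

```bash
python3 st.py; python3 look.py 11
```

```text
t 11.75 pos [0.5109 0.3224 0.1329] yaw -12.19 lean 39.39 xz -0.012 F [-2.5  0.8  0.6] w 0.0599
q [ 32.1  27.5  94.9 -47.4  37.6 -12.5]
tray xy -0.1211 -0.003 F n,l -2.6 0.3
```

View pics/s11.png

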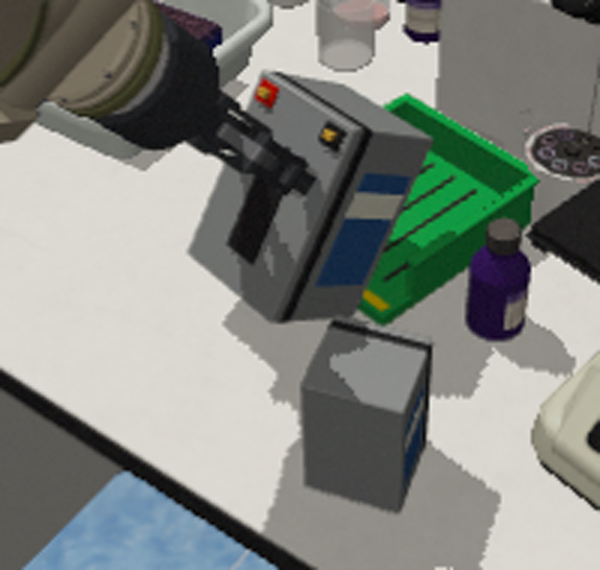

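Near the balance point; I keep going gently.

{"method": "carry_out", "body": {"plan": [[[0, 0.0028, -0.0045], [0, 0, 0], 0.06], [[0, 0.0028, -0.0045], [0, 0, 0], 0.06], [[0, 0.0028, -0.0045], [0, 0, 0], 0.06], [[0, 0, 0], [0, 0, 0], 0.06], [[0, 0, 0], [0, 0, 0], 0.06]]}}

```text
time_s: 12.48
position: [0.5258, 0.319, 0.1347]
tool_rot: [[0.211, 0.618, -0.758], [0.977, -0.144, 0.155], [-0.013, -0.773, -0.634]]
ft_force: [-0.9, 1.0, -0.3]
grip_width: 0.06
```

```bash
python3 st.py; python3 look.py 12
```

```text
t 12.47 pos [0.5258 0.319  0.1347] yaw -12.19 lean 39.36 xz -0.013 F [-0.9  1.  -0.3] w 0.06
q [ 30.9  27.9  93.5 -46.2  37.6 -14.9]
tray xy -0.1058 -0.0032 F n,l -1.1 0.7
```

View pics/s12.png

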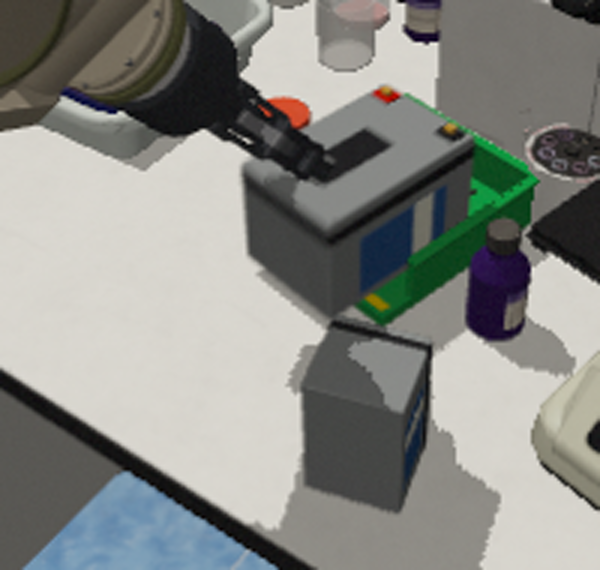

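View pics/t12.png

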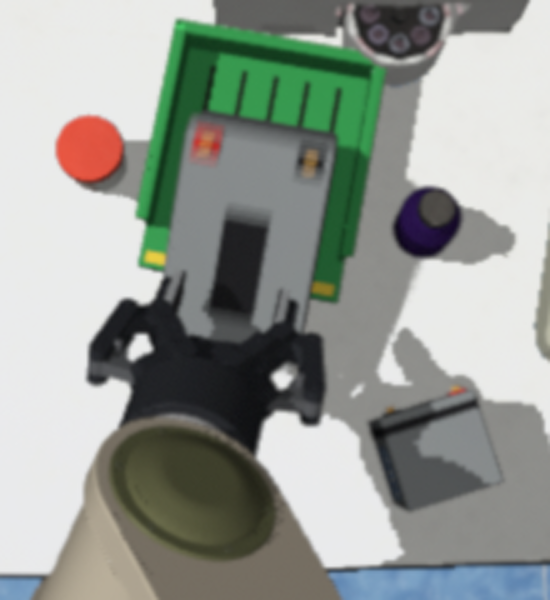

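{"method": "carry_out", "body": {"plan": [[[0, -0.0062, -0.0051], [0, 0, 0], 0.06], [[0, -0.0175, 0.0213], [0, 0, 0], 0.06], [[-0.002, -0.0175, 0.0213], [0, 0, 0], 0.06], [[0, 0, 0], [0, 0, 0], 0.06], [[0, 0.0348, 0.0285], [0, 0, 0], 0.06], [[0, 0.0348, 0.0285], [0, 0, 0], 0.06], [[0, 0, 0], [0, 0, 0], 0.06]]}}

```text
time_s: 13.45
position: [0.4713, 0.3269, 0.0509]
tool_rot: [[0.211, 0.615, -0.76], [0.977, -0.146, 0.153], [-0.017, -0.775, -0.632]]
ft_force: [0.2, -0.3, 1.0]
grip_width: 0.0602
```

```bash
python3 st.py; python3 look.py 13
```

```text
t 13.45 pos [0.4713 0.3269 0.0509] yaw -12.19 lean 39.19 xz -0.017 F [ 0.2 -0.3  1. ] w 0.0602
q [ 35.2  33.9 102.7 -64.2  31.8  10.1]
tray xy -0.1607 -0.0069 F n,l 0.3 -0.2
```

View pics/s13.png

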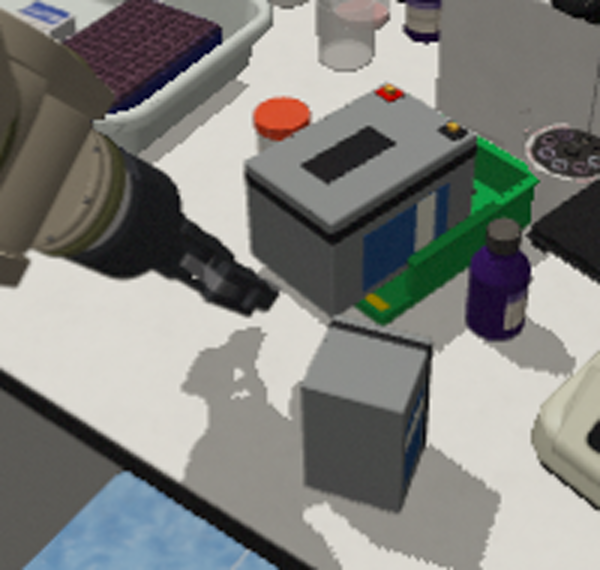

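View pics/t13.png

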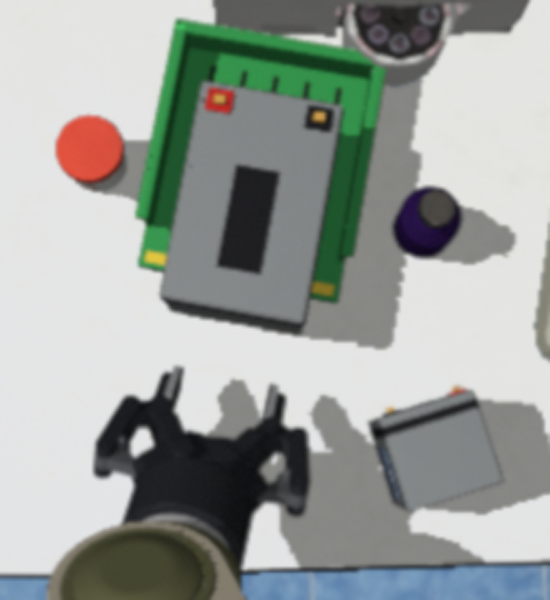

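{"method": "carry_out", "body": {"plan": [[[0, 0.0063, -0.0077], [0, 0, 0], 0.06], [[0, 0.0063, -0.0077], [0, 0, 0], 0.06], [[0, 0.0063, -0.0077], [0, 0, 0], 0.06], [[0, 0.0032, -0.0039], [0, 0, 0], 0.06], [[0, 0.0032, -0.0039], [0, 0, 0], 0.06], [[0, 0.0032, -0.0039], [0, 0, 0], 0.06], [[0, 0.0032, -0.0039], [0, 0, 0], 0.06], [[0, 0.0032, -0.0039], [0, 0, 0], 0.06]]}}

```text
time_s: 14.55
position: [0.5226, 0.3168, 0.0529]
tool_rot: [[0.209, 0.616, -0.759], [0.978, -0.142, 0.154], [-0.013, -0.775, -0.632]]
ft_force: [-22.7, 4.7, 12.9]
grip_width: 0.0598
```

```bash
python3 st.py; python3 look.py 14
```

```text
t 14.55 pos [0.5226 0.3168 0.0529] yaw -12.06 lean 39.23 xz -0.013 F [-22.7   4.7  12.9] w 0.0598
q [ 30.8  35.3  98.3 -60.5  30.2   2.2]
tray xy -0.1085 -0.006 F n,l -23.2 -0.2
```

View pics/t14.png

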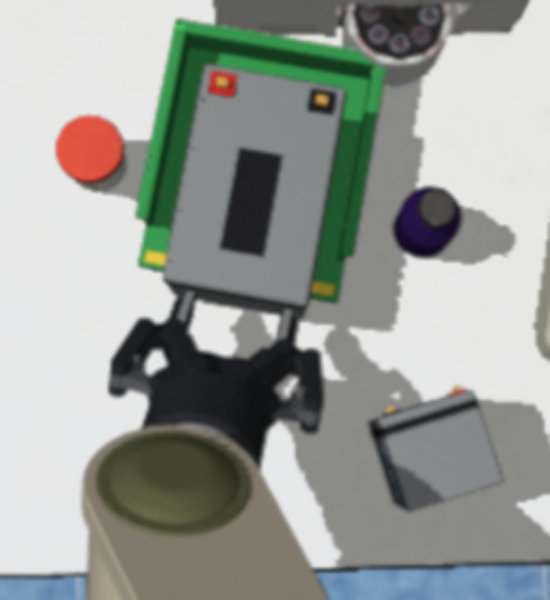

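{"method": "carry_out", "body": {"plan": [[[0, 0.0034, -0.0037], [0, 0, 0], 0.06], [[0, 0.0034, -0.0037], [0, 0, 0], 0.06], [[0, 0.0034, -0.0037], [0, 0, 0], 0.06], [[0, 0.0034, -0.0037], [0, 0, 0], 0.06], [[0, 0.0016, -0.002], [0, 0, 0], 0.06]]}}

```text
time_s: 15.28
position: [0.5448, 0.3125, 0.0528]
tool_rot: [[0.208, 0.617, -0.758], [0.978, -0.141, 0.154], [-0.012, -0.774, -0.633]]
ft_force: [-28.9, 4.9, 19.6]
grip_width: 0.0602
```

```bash
python3 st.py
```

```text
t 15.28 pos [0.5448 0.3125 0.0528] yaw -12.03 lean 39.31 xz -0.012 F [-28.9   4.9  19.6] w 0.0602
q [ 29.1  36.1  96.2 -58.9  29.7  -1.1]
tray xy -0.0859 -0.0055 F n,l -29.3 -1.3
```

{"method": "carry_out", "body": {"plan": [[[0, 0.0016, -0.0019], [0, 0, 0], 0.06], [[0, 0.0016, -0.0019], [0, 0, 0], 0.06]]}}

```text
time_s: 15.52
position: [0.5494, 0.3116, 0.0528]
tool_rot: [[0.208, 0.618, -0.759], [0.978, -0.141, 0.153], [-0.013, -0.774, -0.633]]
ft_force: [-27.9, 4.8, 20.0]
grip_width: 0.0604
```

{"method": "carry_out", "body": {"plan": [[[0, 0.001, -0.0012], [0, 0, 0], 0.06], [[0, 0.001, -0.0012], [0, 0, 0], 0.06]]}}

```text
time_s: 15.78
position: [0.5525, 0.3109, 0.0528]
tool_rot: [[0.208, 0.618, -0.759], [0.978, -0.141, 0.153], [-0.013, -0.774, -0.633]]
ft_force: [-27.7, 4.9, 19.7]
grip_width: 0.0599
```

```bash
python3 st.py; python3 look.py 15
```

```text
t 15.78 pos [0.5525 0.3109 0.0528] yaw -12.01 lean 39.31 xz -0.013 F [-27.7   4.9  19.7] w 0.0599
q [ 28.5  36.4  95.4 -58.1  29.6  -2.4]
tray xy -0.078 -0.0054 F n,l -28.1 -1.1
```

View pics/t15.png

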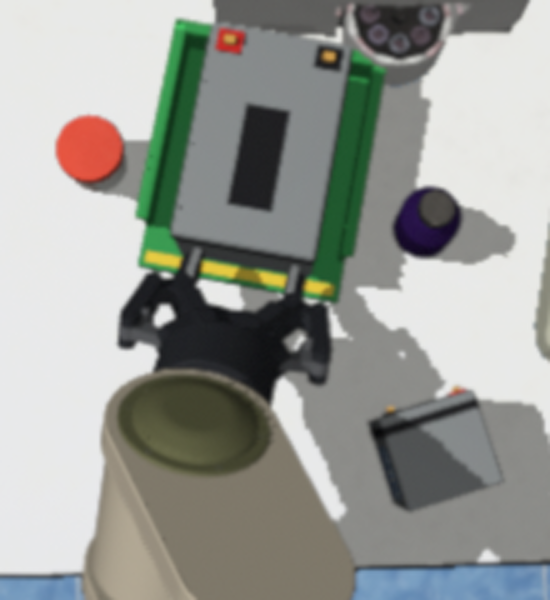

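Not yet at the wall, as the force is still only sliding friction. I creep on.

{"method": "carry_out", "body": {"plan": [[[0, 0.001, -0.0012], [0, 0, 0], 0.06], [[0, 0.001, -0.0012], [0, 0, 0], 0.06]]}}

```text
time_s: 16.12
position: [0.5555, 0.3103, 0.0528]
tool_rot: [[0.208, 0.618, -0.759], [0.978, -0.141, 0.153], [-0.013, -0.774, -0.633]]
ft_force: [-27.7, 5.8, 20.1]
grip_width: 0.0597
```

{"method": "carry_out", "body": {"plan": [[[0, 0.001, -0.0012], [0, 0, 0], 0.06], [[0, 0.001, -0.0012], [0, 0, 0], 0.06]]}}

```text
time_s: 16.38
position: [0.5581, 0.3098, 0.0527]
tool_rot: [[0.208, 0.617, -0.759], [0.978, -0.141, 0.153], [-0.012, -0.774, -0.633]]
ft_force: [-40.4, 8.9, 27.2]
grip_width: 0.06
```

{"method": "carry_out", "body": {"plan": [[[0, 0.001, -0.0012], [0, 0, 0], 0.06]]}}

```text
time_s: 16.5
position: [0.5582, 0.3098, 0.0527]
tool_rot: [[0.207, 0.616, -0.76], [0.978, -0.141, 0.153], [-0.013, -0.775, -0.632]]
ft_force: [-51.6, 11.0, 32.1]
grip_width: 0.0601
```

{"method": "carry_out", "body": {"plan": [[[0, 0.0006, -0.0008], [0, 0, 0], 0.06], [[0, 0, 0], [0, 0, 0], 0.06]]}}

```text
time_s: 16.75
position: [0.5581, 0.3098, 0.0526]
tool_rot: [[0.207, 0.616, -0.76], [0.978, -0.141, 0.152], [-0.013, -0.775, -0.631]]
ft_force: [-50.4, 10.2, 30.5]
grip_width: 0.0601
```

```bash
python3 st.py
```

```text
t 16.75 pos [0.5581 0.3098 0.0526] yaw -11.95 lean 39.16 xz -0.013 F [-50.4  10.2  30.5] w 0.0601
q [ 28.   36.6  94.8 -57.2  29.5  -3.8]
tray xy -0.0723 -0.0053 F n,l -51.4 -0.7
```

Home against the wall (51 N, no further motion). I withdraw and check.

{"method": "carry_out", "body": {"plan": [[[0, -0.003, 0.0038], [0, 0, 0], 0.06], [[0, -0.02, 0.0245], [0, 0, 0], 0.06], [[0, -0.025, 0.0305], [0, 0, 0], 0.06], [[0, -0.031, -0.0255], [0, 0, 0], 0.06], [[0, -0.031, -0.0255], [0, 0, 0], 0.06], [[0, -0.031, 0.0385], [0, 0, 0], 0.06], [[0, 0, 0], [0, 0, 0], 0.06]]}}

```text
time_s: 17.62
position: [0.4395, 0.3357, 0.1318]
tool_rot: [[0.208, 0.618, -0.758], [0.978, -0.142, 0.153], [-0.013, -0.773, -0.634]]
ft_force: [0.7, -0.0, -0.6]
grip_width: 0.0599
```

```bash
python3 st.py; python3 look.py 16
python3 - <<'E'
from h import *; import pickle
p,q=pickle.load(open("p16.pkl","rb")); o,_=pickle.load(open("p0.pkl","rb"))
d=np.abs(p["image"].astype(int)-o["image"]).sum(2)
print("cup/bottle diff",d[155:195,238:275].mean(),d[185:222,374:408].mean())
# expected top face outline of battery lying home, tray frame z=.107
c,s=np.cos(TRY[2]),np.sin(TRY[2])
for X in((.082,.044),(.082,-.054),(-.069,-.054),(-.069,.044)):
    w=[TRY[0]+c*X[0]-s*X[1],TRY[1]+s*X[0]+c*X[1],.107]; u=proj(p,w)[0]; print(((u-[220,115]+.5)*2.5-.5).round(0),((proj(q,w)[0]-[210,150]+.5)*3-.5).round(0))
E
```

```text
t 17.62 pos [0.4395 0.3357 0.1318] yaw -12.02 lean 39.35 xz -0.013 F [ 0.7 -0.  -0.6] w 0.0599
q [ 38.4  24.7 100.7 -51.   39.6  -3.6]
tray xy -0.1937 -0.0051 F n,l 0.6 0.1
cup/bottle diff 6.554054054054054 21.135135135135137
[216.  12.] [431.  56.]
[358.  38.] [523. 107.]
[318. 253.] [383. 193.]
[173. 226.] [293. 132.]
```

View pics/t16.png

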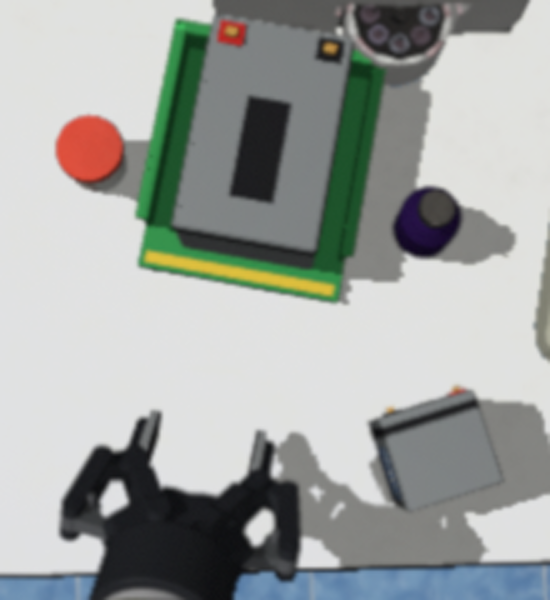

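View pics/s16.png

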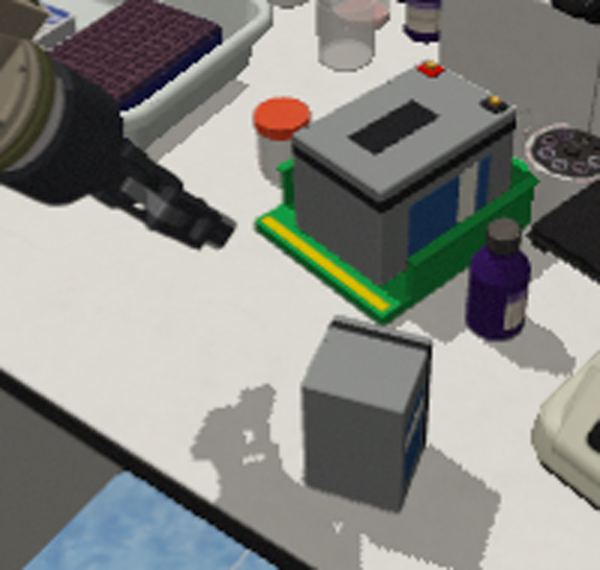

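```bash
python3 -c "
from rig import env
print(env.close_job())"
```

```text
the job is handed in; nothing more can be done
None
```

The battery is lying in the green tray with its terminals up and its end against the back wall. I have handed the job in at about 17.6 s of the 67 s allowed; no verdict was reported.

- **Sliding:** I pushed the larger battery along the bench with the fingers low and the tool leaned back, which also turned it square. The camera fit put its foot at the tray's front step with a yaw error of about 0° and about 5 mm to the −y side of the tray's middle line.
- **Tipping:** I pushed it high on the terminal side until it fell between the walls, lying flat.
- **Pushing home:** I pushed its tail until the force rose from about 28 N of sliding to about 51 N and it stopped moving.

**Last checks:**
- **Fit in the tray:** The battery's outline in the last top picture is within about 6 crop pixels (2.4 camera pixels) of where it should be when fully home. The best agreement is at the tail.
- **Robot clear:** The gripper had withdrawn and the force reading was near zero.
- **Bystanders:** The cup and the bottle are at the same pixels as before. A raw image difference around the bottle was higher than around the cup (21 against 7), which I put down to shadows.
- **Problem on the way:** My first approach angle ran into the limit of joint 4 before touching anything, and I changed the tool's heading. The highest force I saw at the wrist was about 72 N, when the foot met the step.

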